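Change over the sample trays of two rack loaders

TASK

The two rack loaders on the bench each have one sliding tray. First push the empty tray, which was left out, fully home; then hook a fingertip behind the front lip of the tray that carries the rack of tubes and draw it all the way out to its stop. Grip nothing, leave the rack standing on its tray without touching it, and do not disturb the other things on the bench.

Things in the scene. Friction and masses are not known exactly. Their poses are not given: they have to be found in the camera images.
- empty_tray (a joint): travel of the tray without a rack along its rail (m): 0 fully home in the loader, grows as the tray comes out towards -x of its lip, 0.12 at the outer stop. About 2 N of friction and 12 N per m/s of drag; it stays where it is left. Starts 50 to 105 mm out. Its geoms empty_tray_c0 and empty_tray_c1 are the outer (front) and inner half of the lip
- empty_lip (a point): middle of the top edge of the upright lip at the front of the tray without a rack; moves with it. Lip: bare metal plate 10 mm thick along the slide, 92 mm wide, top 72 mm, foot 16 mm above the table. x is level, along the rail, inward (to the loader's back); y along the lip; z up. Behind it 61 mm of bare tray floor, 88 mm wide, 22 mm above the table, then cleats 8 mm high
- full_tray (a joint): travel of the tray that carries the rack of tubes along its rail (m): 0 fully home in the loader, grows as the tray comes out towards -x of its lip, 0.12 at the outer stop. About 2 N of friction and 12 N per m/s of drag; it stays where it is left. Starts home. Its geoms full_tray_c0 and full_tray_c1 are the outer (front) and inner half of the lip
- full_lip (a point): middle of the top edge of the upright lip at the front of the tray that carries the rack of tubes; moves with it. Lip: bare metal plate 10 mm thick along the slide, 92 mm wide, top 72 mm, foot 16 mm above the table. x is level, along the rail, inward (to the loader's back); y along the lip; z up. Behind it 61 mm of bare tray floor, 88 mm wide, 22 mm above the table, then cleats 8 mm high; the rack begins 69 mm behind
- full_seat (a point): middle of the cleated pocket where the rack stands on the loaded tray, on its floor, 127 mm behind the lip point along x; moves with the tray. Each white loader is fixed, 290 x 130 mm: side rails 38 mm high; a head 140 mm high begins 200 mm behind the lip of a tray that is home
- rack: loose white rack with ten capped tubes, origin at the middle of its underside: 116 mm along x, 52 mm along y, 75 mm high to the caps (97 mm above the table), 0.15 to 0.31 kg; z up
- reagent_bottle: bystander: amber bottle, 64 mm across, 140 mm high, loose; origin at the centre of its underside
- specimen_jar: bystander: low lidded jar, 54 mm across, 65 mm high, loose; origin at the centre of its underside
- beaker: bystander: open glass beaker, 68 mm across, 85 mm high, loose; origin at the centre of its underside
There are look-alikes about, which are no part of the job. Leave any blue or yellow look-alike of the rack alone.

How it is judged:
By the outcome, as a careful person would: the job done as asked, in the order asked, and still so for the second after the job is handed in, with the robot touching nothing.
It also fails if it takes over 51 s, if anything falls off the work surface, if the arm or the gripper's body presses on something with over 40 N, if the wrist force passes 120 N, or if a joint passes its speed limit or range.

ROBOT

A 6-joint arm with a two-finger parallel gripper is mounted at the origin on the work surface. World frame = base frame: x ahead of the robot, y to its left, z up, the work surface at z = 0. Lengths are in m, angles in rad, forces in N, time in s.
With the tool pointing down it reaches from about 0.4 to 0.825 m from the base axis. Payload 7 kg.
Tool frame: the origin (TCP) lies midway between the tips of the shut fingers; the grasp point (between the pads) lies 19 mm behind it; z points along the fingers, y is the line along which they close (so a half turn about z gives the same grasp; the last joint's range is limited). The gripper opens to 88 mm and grips with 3 to 60 N. Pads are 19 mm wide; open, the fingers measure 130 mm over their backs; the gripper's body (78 mm by 193 mm) begins 47 mm behind the grasp point.
Start: joints at [-0.98, 0.359, 0.012, 0, -1.224, -0.288], TCP at [0.201, -0.644, 0.227] pointing down, gripper open.
Joint ranges: [-3.07, 3.07], [-1.43, 2.12], [-1.02, 1.25], [-3.03, 1.67], [-3.05, -0], [-3.03, 3.03]. Speed limits (rad/s): [2.39, 2.39, 3.01, 3.14, 3.14, 3.14].

INTERFACE

Orientations are given as [roll, pitch, yaw] about the fixed x, y, z axes, in that order (R = Rz(yaw) Ry(pitch) Rx(roll)).
In Python, from station import telemetry, eyes, ticket, recognise, trace gives the robot as it stands. The module is installed in compiled form; this text tells all that it offers.
- The arm moves only by the tool servo_tool, never from a script. Its argument "series" is a list that holds one entry, the list of rows, each a list of 4 numbers: the shift along the tool's x, y, z in mm, then the turn about the tool's z in rad. In form: [[[x, y, z, roll], ...]]. A call has exactly 10 rows; each row shifts and turns the commanded pose from where the row before left it, along the tool's axes as they then stand; what a row does not reach is not made up. A row lasts 1/12 s, in which the tool goes at most 41.7 mm and 7.16 degrees, less where a joint would pass 70% of its speed; a pose out of reach is approached as far as the arm can. A call is refused whole if a number of a shift passes 41.7 or a number of a turn 0.125, either way. A call with a gripper value outside its range is refused whole. "claw" is the gripper's target within -1 to 1 (shut at 1, half-way at 0, fully open at -1), set as the call begins (left out, the last holds). The fingers move at their own pace and stop on an object; "grip_force" is the grip in N (left out, the last holds). Time passes only in rows, so rows that do not move let the fingers close, or fill a call up. It gives the time, the measured TCP pose, the force, the opening and the grip force at its end, in the units of the state.
- telemetry.get_state(): the state, without advancing time (a new reading comes with each control period).
- eyes.grab_frame(name): name is "side" or "top"; returns the picture (480x640x3 uint8, red, green, blue); there is no depth.
- eyes.calibration(name): a dict with "mtx" (3x3 intrinsics, pixels), "rvec" (rotation vector, rad) and "tvec" (3), from world to camera coordinates, as OpenCV has them. Camera axes: x right, y down, z forward; pixel columns grow to the right and rows downward; lengths in m; the calibration is good to about 2 mm. A picture is of the moment at which its call begins. calibration takes no time and is no camera call.
- ticket.job_done(): hands the job in; it is judged then, once.
Trained networks look in the newest picture that a camera, given by its name, has taken for a name from the list of things; names that differ only in an ending like _2 or _b are one class to them, and where a whole thing is asked for, a point or a joint stands for the part that bears it (a point fixed in the world has none). Each returns a list of dicts, best first, with "conf" (0 to 1); they miss things now and then, are a little off and sometimes report something else, mostly with a low value. They report only what shows in the picture. A call takes as long as a camera call. They do not tell look-alikes from the thing itself.
- recognise(camera, name): "position" ([x, y, z] in m, in world coordinates, good to about 4 mm: the middle of the surface that is visible of it).
- trace(camera, name): "mask" (480x640 bool, what is visible of it).
The state is a dict: "t": time; "q": joint angles; "qd": joint speeds; "joint_efforts": joint torques, N m; "eef_pos": TCP position; "ee_rot": TCP orientation; "force": force on the tool from outside, world axes, zero at the start; "moment": the same for the moment, N m; "width": finger opening in m; "gripper_force": force on a finger pad.
Only numpy, scipy, OpenCV 4.12 (cv2) and the standard library are available. Lean on these libraries where they do the work, as an engineer would, in place of code of your own. Each camera call takes 0.05 s, during which the arm holds its last target. There are 200 camera calls.

## Working session

There is one attempt and no reset: what is moved stays moved. The work goes in short steps, Python scripts to look and compute and a tool call to move; the robot and the scene stay as the last step left them, time stands still between calls to the robot, and variables do not carry over. Pictures are saved under pics/ and viewed, at most 10 in all, crops included, and the job is handed in when it is done.

Besides the shell and the picture viewer there is one more tool, called after "Call:" as name([rows], argument=value, ...), one row to a line, values as JSON. servo_tool: Moves the arm, as the interface text tells. Its arguments: {"type":"object","properties":{"series":{"type":"array"},"claw":{"type":"number"},"grip_force":{"type":"number"}},"required":["series"]}

```bash
mkdir -p pics; python3 - <<'E'
from station import telemetry, eyes, recognise
import cv2
s=telemetry.get_state(); print(s)
for c in("top","side"):
    im=eyes.grab_frame(c); cv2.imwrite(f"pics/{c}0.png",im[:,:,::-1])
    for n in("empty_lip","full_lip","rack","reagent_bottle","specimen_jar","beaker"):
        print(c,n,[(d["position"],round(d["conf"],2)) for d in recognise(c,n)])
E
```

```text
{'t': 0.0, 'q': array([-9.79889386e-01,  3.59394776e-01,  1.10316858e-02, -3.78912413e-04,
       -1.22410130e+00, -2.88128646e-01]), 'qd': array([ 4.51997222e-04,  8.53901359e-05,  7.08601674e-04,  4.26975827e-04,
       -6.46371418e-04, -7.02080542e-04]), 'joint_efforts': array([-1.89130878e-03, -5.82725251e+01,  2.93052614e+01,  6.99729592e+00,
        6.85297549e-03, -1.68699376e-04]), 'eef_pos': array([ 0.20111173, -0.64380966,  0.22560058]), 'ee_rot': array([ 3.13989213e+00, -1.32528711e-04, -2.83894329e+00]), 'force': array([-0.3561407 ,  0.27850091, -0.14230122]), 'moment': array([ 0.0432784 ,  0.02572461, -0.0083236 ]), 'gripper_force': 0.0, 'width': 0.08746359841394097}
top empty_lip [([0.6227, -0.1702, 0.0223], 0.92)]
top full_lip [([0.6161, 0.1768, 0.0211], 0.77)]
top rack [([0.5298, 0.3539, 0.054], 0.77), ([0.5011, -0.0007, 0.0489], 0.76), ([0.6829, 0.174, 0.0709], 0.68)]
top reagent_bottle [([0.6612, 0.4199, 0.0909], 0.89)]
top specimen_jar [([0.4985, -0.4068, 0.0639], 0.91)]
top beaker [([0.6189, -0.4487, 0.0514], 0.91)]
side empty_lip [([0.6204, -0.1683, 0.022], 0.76)]
side full_lip [([0.604, 0.204, 0.0238], 0.93)]
side rack [([0.522, 0.3711, 0.0519], 0.73), ([0.6773, 0.183, 0.0766], 0.7), ([0.4974, 0.0054, 0.0481], 0.6)]
side reagent_bottle [([0.6517, 0.4383, 0.0946], 0.78)]
side specimen_jar [([0.4925, -0.4042, 0.0414], 0.8)]
side beaker [([0.6127, -0.415, 0.0579], 0.81), ([0.604, 0.2031, 0.0224], 0.52)]
```

View pics/top0.png

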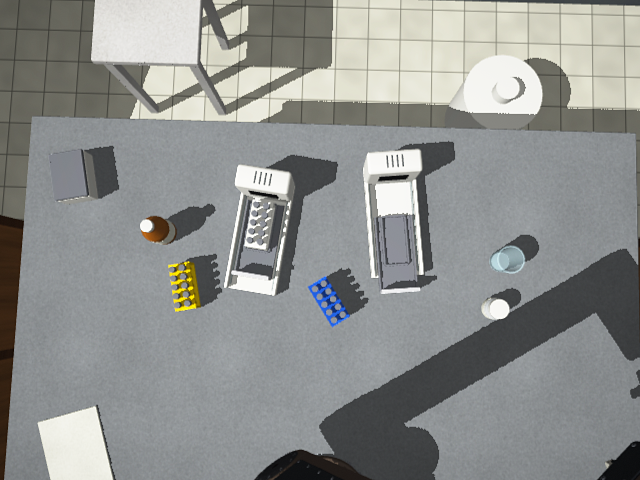

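View pics/side0.png

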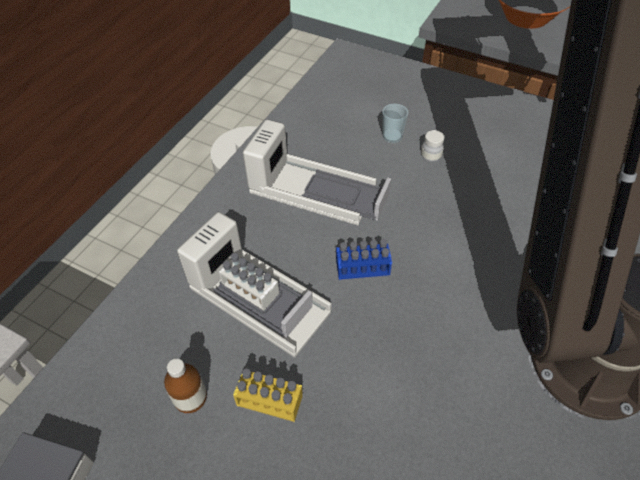

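The top view shows the empty tray's loader at about (395,220), its tray out with the lip near (402,290). The full loader is at about (262,230), with the white rack on its tray near (260,222).

There are three rack candidates in the top view: yellow (183,287), blue (329,301) and white (260,222). The white one standing on the tray fits the description, and blue and yellow are look-alikes. I'll confirm this in an enlarged crop and measure the lips there.

```bash
python3 - <<'E'
import cv2, numpy as np
t=cv2.imread("pics/top0.png"); s=cv2.imread("pics/side0.png")
def c(im,x,y,w=80,h=60): return cv2.resize(im[y:y+h,x:x+w],(400,300),interpolation=cv2.INTER_CUBIC)
o=np.vstack([np.hstack([c(t,220,240),c(t,360,240)]),np.hstack([c(s,260,280),c(s,330,165)])])
cv2.imwrite("pics/crops.png",o)
E
```

```text
(no output)
```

View pics/crops.png

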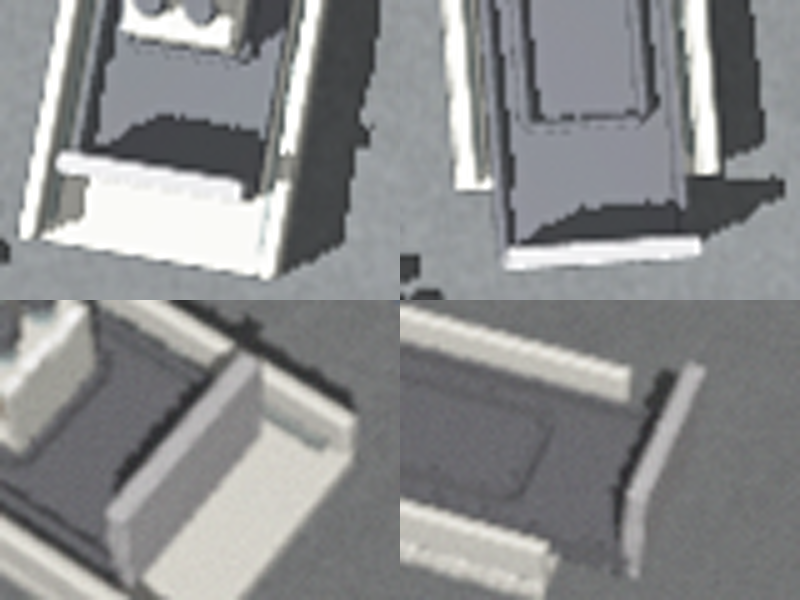

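The crop shows the white rack on the left tray, so that is the full one, with its lip upright near top px (231,272)–(269,278). The empty tray's lip is at top px (381,292)–(420,289). I'll project both at z = 72 mm from both cameras.

```bash
cat > h.py <<'E'
import numpy as np, cv2
from station import eyes
def proj(c,uv,z):
    k=eyes.calibration(c); R=cv2.Rodrigues(np.array(k["rvec"],float))[0]; t=np.array(k["tvec"],float).ravel()
    o=-R.T@t
    p=cv2.undistortPoints(np.array(uv,float).reshape(-1,1,2),np.array(k["mtx"]),None)[:,0]
    d=np.c_[p,np.ones(len(p))]@R
    return o+d*((z-o[2])/d[:,2])[:,None]
def lip(c,uv,z=.072):
    a,b=proj(c,uv,z); m=(a+b)/2; l=a-b   # a = +y end
    print(c,"mid",m.round(4),"len",np.linalg.norm(l).round(4),"rail yaw deg",np.degrees(np.arctan2(l[1],l[0])-np.pi/2).round(2))
E
python3 - <<'E'
from h import *
lip("top",[(231.4,272.2),(268.6,277.6)]); lip("side",[(283.6,323.2),(310.4,291.6)])
lip("top",[(381,292),(420.4,289.2)]); lip("side",[(377,204),(389.4,178.6)])
# rail top faces front ends: and head for yaw (z=.038): outer edges in top
for n,uv in (("full L rail",[(224.5,287.5),(233,245)]),("full R rail",[(274,295),(282,250)]),("empty L",[(373,277),(370,240)]),("empty R",[(421.5,274.5),(417,240)])):
    a,b=proj("top",uv,.038); print(n,a.round(4),b.round(4),np.degrees(np.arctan2(*(b-a)[1::-1])).round(2))
# head top at z=.14
a=proj("top",[(235.5,186),(292,198),(365,172),(421,168.5)],.14); print(a.round(4))
E
```

```text
top mid [0.5641 0.1925 0.072 ] len 0.092 rail yaw deg -6.6
side mid [0.5583 0.1946 0.072 ] len 0.0895 rail yaw deg -7.62
top mid [ 0.5364 -0.1762  0.072 ] len 0.0963 rail yaw deg 5.69
side mid [ 0.5329 -0.1739  0.072 ] len 0.0879 rail yaw deg 4.49
full L rail [0.5318 0.2601 0.038 ] [0.6392 0.2435 0.038 ] -8.81
full R rail [0.5167 0.1355 0.038 ] [0.6301 0.1195 0.038 ] -8.02
empty L [ 0.5687 -0.111   0.038 ] [ 0.6617 -0.1015  0.038 ] 5.86
empty R [ 0.5784 -0.2325  0.038 ] [ 0.6651 -0.22    0.038 ] 8.23
[[ 0.7692  0.2246  0.14  ]
 [ 0.7445  0.0912  0.14  ]
 [ 0.8111 -0.078   0.14  ]
 [ 0.8232 -0.2093  0.14  ]]
```

The lips check out: lengths come to 88–96 mm against the given 92. The head sits about 200 mm behind the full lip, so that tray is home, and the empty tray is about 84 mm out. Rail yaw is about +6° for the empty loader and about −8° for the full one.

Next I'll plan the approach in front of the empty lip.

```bash
cat >> h.py <<'E'
from station import telemetry
from scipy.spatial.transform import Rotation as Ro
def go(p,yaw_deg):
    """turn about tool z (rad), then shift (mm) in the tool axes after that turn"""
    s=telemetry.get_state(); R=Ro.from_euler("xyz",s["ee_rot"]).as_matrix()
    cur=np.arctan2(R[1,0],R[0,0]); turn=-((np.radians(yaw_deg)-cur+np.pi)%(2*np.pi)-np.pi)
    R2=R@Ro.from_rotvec([0,0,turn]).as_matrix()
    print("t",round(s["t"],2),"turn",turn.round(3),"shift",(R2.T@(np.array(p)-s["eef_pos"])*1e3).round(1),"F",np.round(s["force"],1),"q",np.round(s["q"],2))
E
python3 - <<'E'
from h import *
go((.485,-.180,.150),186)
E
```

```text
t 0.7 turn 0.198 shift [-330.7  432.1   76.6] F [ 0.  -0.5  0.7] q [-0.98  0.36  0.01 -0.   -1.22 -0.29]
```

Call:
servo_tool([
  [[0, 0, 0, 0.099], [0, 0, 0, 0.099], [-12, 15, 2, 0], [-19, 25, 4, 0], [-19, 25, 4, 0], [-19, 25, 4, 0], [-19, 25, 4, 0], [-19, 25, 4, 0], [-19, 25, 4, 0], [-19, 25, 4, 0]],
], claw=1, grip_force=10)

```text
t: 1.53
eef_pos: [0.3261, -0.4389, 0.1966]
ee_rot: [-3.141, 0.0, -3.037]
force: [0.0, -0.6, 1.1]
width: 0.026
gripper_force: 0.0
```

Call:
servo_tool([
  [[-19, 25, 4, 0], [-19, 25, 4, 0], [-19, 25, 4, 0], [-19, 25, 4, 0], [-19, 25, 4, 0], [-19, 25, 4, 0], [-19, 25, 4, 0], [-19, 25, 4, 0], [-19, 25, 5, 0], [-10, 16, 5, 0]],
])

```text
t: 2.37
eef_pos: [0.4821, -0.1794, 0.1548]
ee_rot: [-3.141, 0.001, -3.035]
force: [0.4, 0.5, -0.4]
width: 0.0005
gripper_force: 0.0
```

```bash
python3 - <<'E'
from h import *
s=telemetry.get_state(); print(s["eef_pos"],s["width"])
go((.485,-.180,.045),186)
cv2.imwrite("pics/side1.png",cv2.resize(eyes.grab_frame("side")[100:340,180:500,::-1],None,fx=2,fy=2))
E
```

```text
[ 0.48210898 -0.17942347  0.15479243] 0.0005086701717181051
t 2.37 turn 0.001 shift [ -2.7  -0.8 109.8] F [ 0.4  0.5 -0.4] q [ 0.03  0.16 -0.44  0.   -0.97 -1.49]
```

View pics/side1.png

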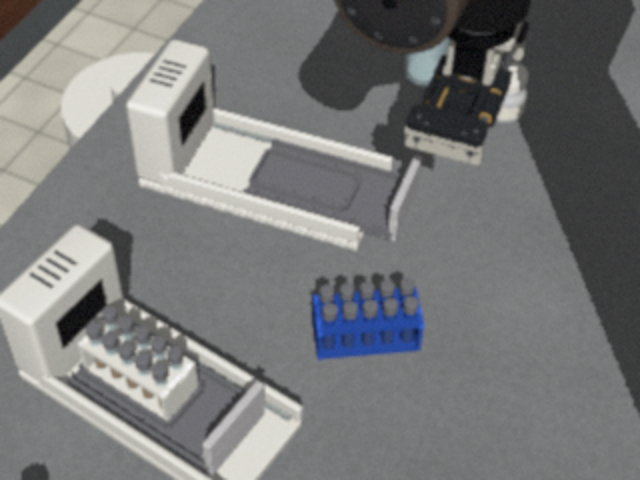

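Picture: both trays are unchanged, the closed gripper hovers in front of the empty lip at (405,195), and nothing else was disturbed. Now I'll go down and push.

Call:
servo_tool([
  [[0, 0, 14, 0], [0, 0, 20, 0], [0, 0, 20, 0], [0, 0, 20, 0], [0, 0, 20, 0], [0, 0, 14, 0], [0, 0, 0, 0], [-5, 0, 0, 0], [-8, 0, 0, 0], [-8, 0, 0, 0]],
])

```text
t: 3.25
eef_pos: [0.5032, -0.1794, 0.048]
ee_rot: [-3.141, 0.002, -3.036]
force: [0.6, 0.6, 1.3]
width: 0.0006
gripper_force: 0.0
```

Call:
servo_tool([
  [[-6, 0, 0, 0], [-6, 0, 0, 0], [-6, 0, 0, 0], [-6, 0, 0, 0], [-6, 0, 0, 0], [-6, 0, 0, 0], [-6, 0, 0, 0], [-6, 0, 0, 0], [-6, 0, 0, 0], [-6, 0, 0, 0]],
])

```text
t: 4.08
eef_pos: [0.5614, -0.1732, 0.0465]
ee_rot: [-3.141, -0.0, -3.037]
force: [-2.6, -3.3, 1.1]
width: 0.0008
gripper_force: 1.4
```

```bash
python3 - <<'E'
from h import *
s=telemetry.get_state(); print(s["eef_pos"])
go((.618-.015,-.166-.0015,.046),186)
im=eyes.grab_frame("side")
cv2.imwrite("pics/side2.png",cv2.resize(im[100:340,180:500,::-1],None,fx=2,fy=2))
E
```

```text
[ 0.56138205 -0.173163    0.04647061]
t 4.08 turn -0.0 shift [-42.    1.3   0.5] F [-2.6 -3.3  1.1] q [ 0.03  0.39 -0.4   0.   -0.78 -1.5 ]
```

View pics/side2.png

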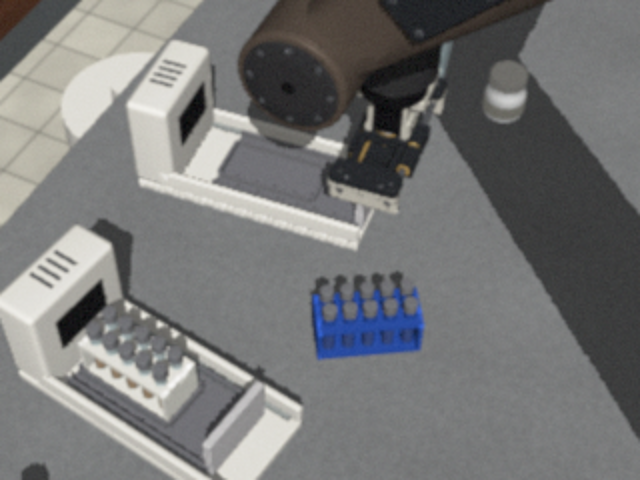

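The tray is moving in, with its lip now near the rail ends at (365,205). Continuing.

Call:
servo_tool([
  [[-4, 0, 0, 0], [-4, 0, 0, 0], [-4, 0, 0, 0], [-4, 0, 0, 0], [-4, 0, 0, 0], [-4, 0, 0, 0], [-3, 0, 0, 0], [-3, 0, 0, 0], [-2, 0, 0, 0], [-2, 0, 0, 0]],
])

```text
t: 4.97
eef_pos: [0.595, -0.1694, 0.0465]
ee_rot: [3.142, -0.0, -3.037]
force: [-2.2, -1.4, -0.3]
width: 0.0
gripper_force: 1.1
```

Call:
servo_tool([
  [[-1, 0, 0, 0], [-1, 0, 0, 0], [-1, 0, 0, 0], [-1, 0, 0, 0], [-1, 0, 0, 0], [0, 0, 0, 0], [0, 0, 0, 0], [0, 0, 0, 0], [0, 0, 0, 0], [0, 0, 0, 0]],
])

```text
t: 5.8
eef_pos: [0.5953, -0.1694, 0.0464]
ee_rot: [3.141, -0.007, -3.038]
force: [-15.5, -2.0, 10.9]
width: 0.0005
gripper_force: 7.6
```

Call:
servo_tool([
  [[-1, 0, 0, 0], [-1, 0, 0, 0], [-1, 0, 0, 0], [0, 0, 0, 0], [0, 0, 0, 0], [0, 0, 0, 0], [0, 0, 0, 0], [0, 0, 0, 0], [0, 0, 0, 0], [0, 0, 0, 0]],
])

```text
t: 6.63
eef_pos: [0.5954, -0.1694, 0.0464]
ee_rot: [3.14, -0.012, -3.038]
force: [-24.5, -1.2, 18.7]
width: 0.0007
gripper_force: 11.9
```

Call:
servo_tool([
  [[4, 0, 0, 0], [4, 0, 0, 0], [8, 0, 0, 0], [10, 0, 0, 0], [10, 0, 0, 0], [0, 0, -20, 0], [0, 0, -25, 0], [0, 0, -30, 0], [0, 0, -30, 0], [0, 0, -10, 0]],
])

```text
t: 7.47
eef_pos: [0.5687, -0.1728, 0.1665]
ee_rot: [-3.14, 0.007, -3.036]
force: [-0.0, -0.3, 0.8]
width: 0.0008
gripper_force: 0.0
```

Call:
servo_tool([
  [[0, 20, 0, 0.08], [0, 30, 0, 0.08], [0, 30, 0, 0.08], [0, 30, 0, 0], [0, 30, 0, 0], [0, 30, 0, 0], [0, 30, 0, 0], [0, 30, 0, 0], [0, 30, 0, 0], [0, 20, 0, 0]],
])

```text
t: 8.3
eef_pos: [0.5926, 0.1079, 0.1615]
ee_rot: [3.141, 0.001, 3.008]
force: [0.9, -0.9, -0.6]
width: 0.0005
gripper_force: 0.0
```

```bash
python3 - <<'E'
from h import *
s=telemetry.get_state(); print(s["eef_pos"])
im=eyes.grab_frame("side");tp=eyes.grab_frame("top")
f=lambda a:cv2.resize(np.ascontiguousarray(a[:,:,::-1]),(400,300),interpolation=cv2.INTER_CUBIC)
cv2.imwrite("pics/c3.png",np.vstack([np.hstack([f(tp[170:290,200:360]),f(tp[230:290,350:430])]),np.hstack([f(im[210:360,170:370]),f(im[150:225,290:390])])]))
E
```

```text
[0.59255719 0.10794496 0.16148193]
```

View pics/c3.png

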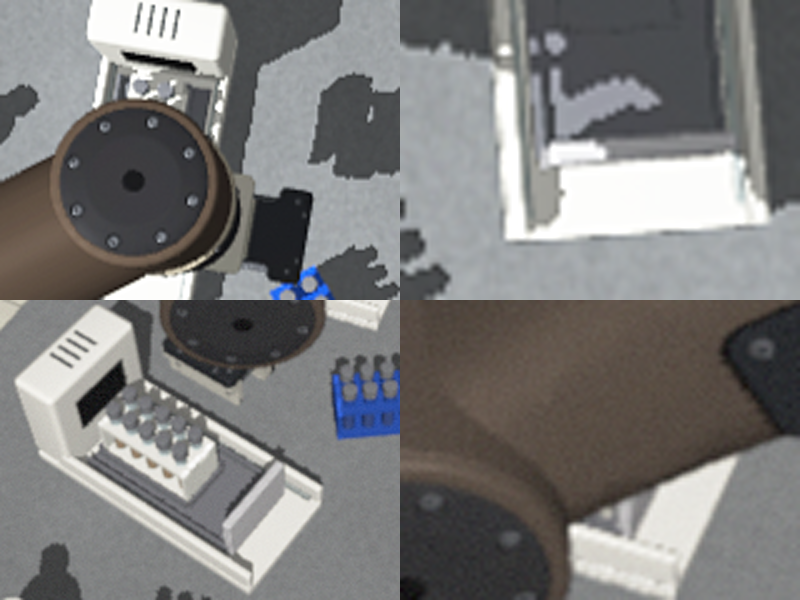

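Picture: the empty tray's lip, seen from the top at crop (540–735,150), sits recessed behind the loader's front edge just like the full one. The rack stands untouched. Now I'll check the numbers and plan the hook point 28 mm behind the full lip.

```bash
python3 - <<'E'
from h import *
lip("top",[(378,260.6),(417,259.2)])
go((.589,.1895,.1615),172)
E
```

```text
top mid [ 0.6111 -0.1671  0.072 ] len 0.0956 rail yaw deg 3.69
t 8.4 turn 0.007 shift [15.  79.8 -0.2] F [-1.   0.2 -0.3] q [ 0.5   0.29 -0.24 -0.   -1.04 -2.21]
```

Call:
servo_tool([
  [[2, 12, 0, 0.007], [3, 16, 0, 0], [3, 16, 0, 0], [3, 16, 0, 0], [2, 12, 0, 0], [2, 8, 0, 0], [0, 0, 0, 0], [0, 0, 0, 0], [0, 0, 0, 0], [0, 0, 0, 0]],
])

```text
t: 9.23
eef_pos: [0.5891, 0.1863, 0.1616]
ee_rot: [-3.141, -0.0, 2.999]
force: [0.1, 0.1, 0.2]
width: 0.0004
gripper_force: 0.0
```

```bash
python3 - <<'E'
from h import *
go((.589,.1895,.044),172)
im=eyes.grab_frame("side");tp=eyes.grab_frame("top")
f=lambda a:cv2.resize(np.ascontiguousarray(a[:,:,::-1]),(400,600),interpolation=cv2.INTER_CUBIC)
cv2.imwrite("pics/c4.png",np.hstack([f(tp[160:310,210:310]),f(im[150:375,195:345])]))
# predicted pixels of TCP for current pose
s=telemetry.get_state()
for c in("side","top"):
    k=eyes.calibration(c); print(c,cv2.projectPoints(np.array([s["eef_pos"],[.561,.1935,.072]]),np.array(k["rvec"],float),np.array(k["tvec"],float),np.array(k["mtx"]),None)[0].round(1).tolist())
E
```

```text
t 9.23 turn -0.003 shift [  0.5   3.2 117.6] F [0.1 0.1 0.2] q [ 0.62  0.31 -0.21  0.   -1.05 -2.34]
side [[[283.3, 272.6]], [[296.4, 306.1]]]
top [[[247.2, 262.6]], [[249.5, 276.2]]]
```

View pics/c4.png

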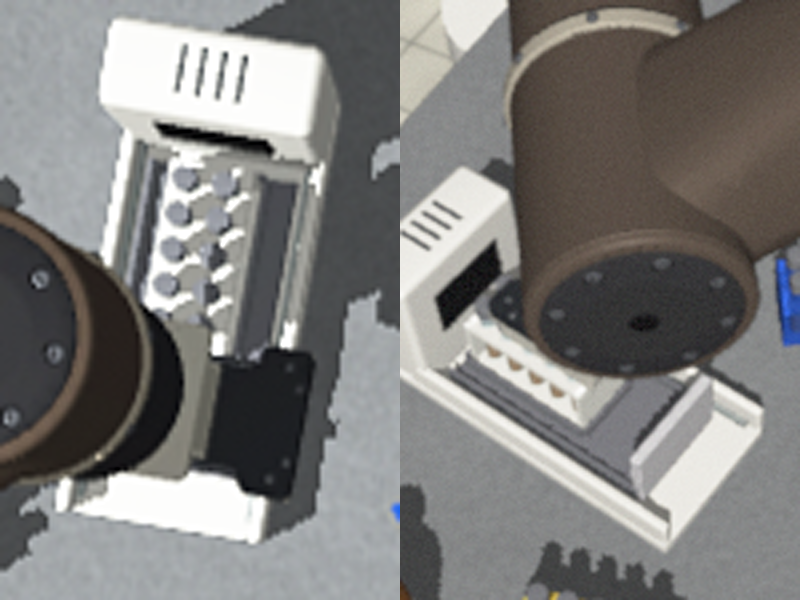

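Picture: the gripper is over the bare floor between the rack (crop 190–240, up to 330) and the lip (side crop 640–710,430). Kinematics put the TCP 28 mm behind the lip, so I'll go down.

Call:
servo_tool([
  [[0, 3, 8, 0], [0, 0, 14, 0], [0, 0, 16, 0], [0, 0, 16, 0], [0, 0, 16, 0], [0, 0, 16, 0], [0, 0, 14, 0], [0, 0, 10, 0], [0, 0, 7, 0], [0, 0, 0, 0]],
])

```text
t: 10.17
eef_pos: [0.5887, 0.1893, 0.0428]
ee_rot: [-3.14, -0.002, 2.999]
force: [-0.5, -0.8, 1.0]
width: 0.0003
gripper_force: 0.0
```

Call:
servo_tool([
  [[1, 0, 0, 0], [2, 0, 0, 0], [2, 0, 0, 0], [2, 0, 0, 0], [2, 0, 0, 0], [2, 0, 0, 0], [2, 0, 0, 0], [2, 0, 0, 0], [2, 0, 0, 0], [2, 0, 0, 0]],
])

```text
t: 11.0
eef_pos: [0.571, 0.1927, 0.0449]
ee_rot: [3.141, 0.001, 3.0]
force: [2.7, -1.9, 1.5]
width: 0.0005
gripper_force: 1.2
```

Call:
servo_tool([
  [[2, 0, 0, 0], [3, 0, 0, 0], [3, 0, 0, 0], [3, 0, 0, 0], [4, 0, 0, 0], [4, 0, 0, 0], [4, 0, 0, 0], [4, 0, 0, 0], [4, 0, 0, 0], [4, 0, 0, 0]],
])

```text
t: 11.83
eef_pos: [0.5356, 0.1976, 0.0446]
ee_rot: [3.142, 0.0, 3.0]
force: [2.3, 0.8, 2.6]
width: 0.0004
gripper_force: 1.3
```

Call:
servo_tool([
  [[4, 0, 0, 0], [4, 0, 0, 0], [4, 0, 0, 0], [4, 0, 0, 0], [4, 0, 0, 0], [4, 0, 0, 0], [4, 0, 0, 0], [4, 0, 0, 0], [4, 0, 0, 0], [4, 0, 0, 0]],
])

```text
t: 12.67
eef_pos: [0.496, 0.2031, 0.0445]
ee_rot: [-3.141, -0.0, 2.999]
force: [2.5, -2.0, 1.8]
width: 0.0004
gripper_force: 1.3
```

```bash
python3 - <<'E'
from h import *
s=telemetry.get_state();print(s["eef_pos"])
u=np.array([-np.cos(np.radians(-8)),-np.sin(np.radians(-8)),0])
go(np.array([.575,.1915,.044])+.12*u,172)
im=eyes.grab_frame("side")
cv2.imwrite("pics/side5.png",cv2.resize(im[180:400,150:450,::-1],(700,513)))
E
```

```text
[0.49595423 0.20311867 0.04449702]
t 12.67 turn -0.003 shift [40.1 -0.5  0.5] F [ 2.5 -2.   1.8] q [ 0.75  0.33 -0.52 -0.   -0.73 -2.47]
```

View pics/side5.png

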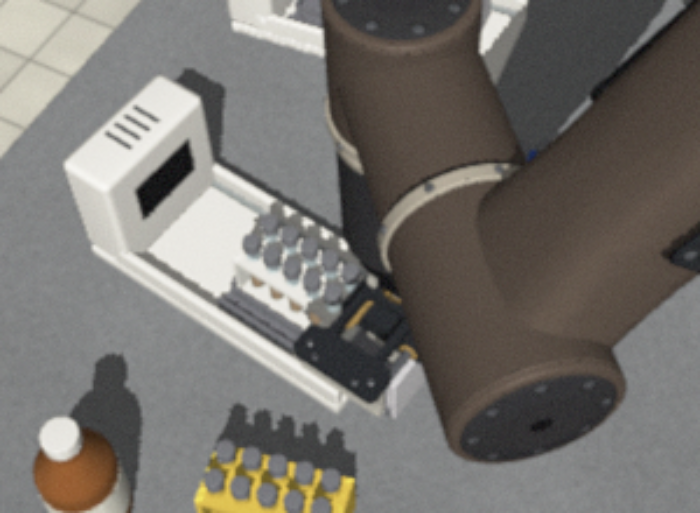

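The tray is following and the rack stands on it. About 40 mm remain, so I'll slow towards the stop.

Call:
servo_tool([
  [[4, 0, 0, 0], [4, 0, 0, 0], [4, 0, 0, 0], [4, 0, 0, 0], [4, 0, 0, 0], [3, 0, 0, 0], [3, 0, 0, 0], [2, 0, 0, 0], [2, 0, 0, 0], [2, 0, 0, 0]],
])

```text
t: 13.55
eef_pos: [0.4646, 0.2077, 0.0445]
ee_rot: [-3.142, -0.0, 2.999]
force: [1.3, -2.1, -0.9]
width: 0.0008
gripper_force: 1.1
```

Call:
servo_tool([
  [[1, 0, 0, 0], [1, 0, 0, 0], [1, 0, 0, 0], [1, 0, 0, 0], [1, 0, 0, 0], [1, 0, 0, 0], [1, 0, 0, 0], [1, 0, 0, 0], [1, 0, 0, 0], [1, 0, 0, 0]],
])

```text
t: 14.38
eef_pos: [0.459, 0.2088, 0.0447]
ee_rot: [3.141, 0.006, 3.001]
force: [37.2, -17.2, -22.9]
width: 0.0008
gripper_force: 19.5
```

The stop is reached: the position holds and the force rises. I'll back the finger off the lip, lift straight up and retreat.

Call:
servo_tool([
  [[-3, 0, 0, 0], [-3, 0, 0, 0], [-4, 0, 0, 0], [-5, 0, 0, 0], [-3, 0, 0, 0], [0, 0, 0, 0], [0, 0, -8, 0], [0, 0, -14, 0], [0, 0, -18, 0], [0, 0, -20, 0]],
])

```text
t: 15.22
eef_pos: [0.4721, 0.2062, 0.1052]
ee_rot: [-3.14, -0.001, 3.0]
force: [0.5, -0.0, -0.2]
width: 0.0006
gripper_force: 0.0
```

Call:
servo_tool([
  [[0, 0, -25, 0], [0, 0, -25, 0], [0, 0, -25, 0], [0, 0, -25, 0], [0, -20, -20, 0], [0, -38, 0, 0], [0, -38, 0, 0], [0, -38, 0, 0], [0, -38, 0, 0], [0, -38, 0, 0]],
])

```text
t: 16.05
eef_pos: [0.4419, -0.0027, 0.2254]
ee_rot: [3.141, 0.001, 3.0]
force: [1.7, 0.5, 0.3]
width: 0.0007
gripper_force: 0.0
```

Call:
servo_tool([
  [[0, -38, 0, 0], [0, -38, 0, 0], [0, -38, 0, 0], [0, -38, 0, 0], [0, -38, 0, 0], [0, -38, 0, 0], [0, -30, 0, 0], [0, -20, 0, 0], [0, 0, 0, 0], [0, 0, 0, 0]],
])

```text
t: 16.88
eef_pos: [0.4028, -0.2772, 0.2248]
ee_rot: [3.141, -0.0, 2.997]
force: [-0.1, 0.7, 1.0]
width: 0.0006
gripper_force: 0.0
```

```bash
python3 - <<'E'
from h import *
from station import recognise
s=telemetry.get_state();print(s["t"],s["eef_pos"],s["force"].round(1))
im=eyes.grab_frame("side");tp=eyes.grab_frame("top")
f=lambda a:cv2.resize(np.ascontiguousarray(a[:,:,::-1]),(400,600),interpolation=cv2.INTER_CUBIC)
cv2.imwrite("pics/c6.png",np.hstack([f(tp[150:345,210:340]),f(im[200:410,220:360])]))
cv2.imwrite("pics/c7.png",np.hstack([cv2.resize(a,(400,300))[:,:,::-1] for a in(tp,im)]))
for c in("top","side"):
    for n in("rack","reagent_bottle","specimen_jar","beaker"): print(c,n,[d["position"] for d in recognise(c,n)])
E
```

```text
16.8833 [ 0.40283789 -0.27717007  0.22475912] [-0.1  0.7  1. ]
top rack [[0.5291, 0.3559, 0.0516], [0.5008, 0.0007, 0.0486], [0.6984, -0.16, 0.0193]]
top reagent_bottle [[0.6616, 0.4194, 0.0925]]
top specimen_jar [[0.4982, -0.4048, 0.0684]]
top beaker [[0.6194, -0.449, 0.0533]]
side rack [[0.4953, 0.0082, 0.0458], [0.5628, 0.2024, 0.0737], [0.5216, 0.3714, 0.0477]]
side reagent_bottle [[0.6516, 0.4395, 0.0956]]
side specimen_jar [[0.4891, -0.4018, 0.044]]
side beaker [[0.611, -0.4205, 0.0591]]
```

View pics/c6.png

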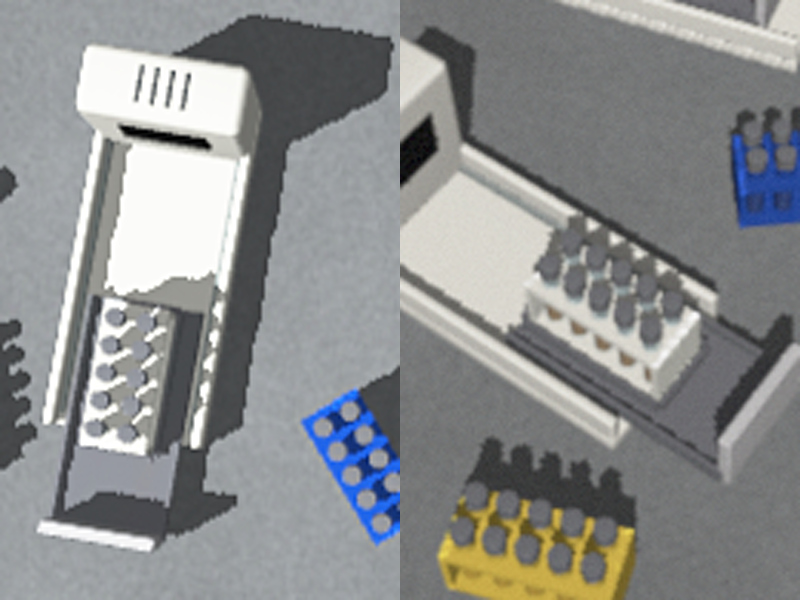

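View pics/c7.png

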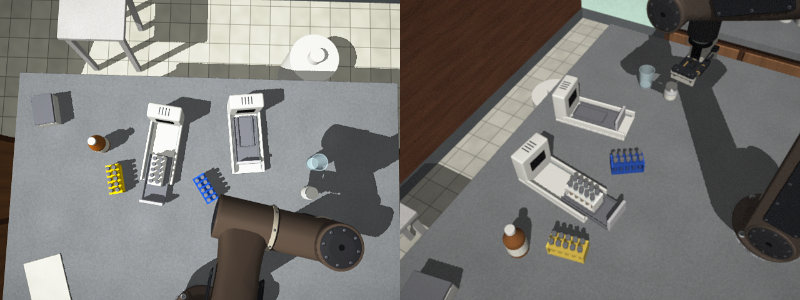

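Pictures: the loaded tray is fully out with the rack standing in its cleats. The empty tray is home at top (247,168), and the bottle, jar, beaker and both look-alikes are where they were. I'll check both lips once more, then hand in.

```bash
python3 - <<'E'
from h import *
lip("top",[(223.7,320.6),(261.3,327.4)])
a=np.array([.5641,.1925]); b=proj("top",[(223.7,320.6),(261.3,327.4)],.072).mean(0)[:2]
d=np.linalg.norm(a-b); print("travel",d)
if .112<d<.128:
    from station import ticket; print(ticket.job_done())
E
```

```text
top mid [0.4447 0.2058 0.072 ] len 0.0928 rail yaw deg -8.5
travel 0.1201452086387679
the job is handed in; nothing more can be done
None
```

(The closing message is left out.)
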